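Line up capped flasks by height on the dispensing tray

TASK

Line the four blue-capped conical flasks up by height on the four round marks of the aluminium tray: the tallest on the mark next to the tray's black handle, then each shorter one in turn, with the shortest on the mark at the far end. Each must stand upright and centred on its mark; do not knock any flask over on the way.

Things in the scene. Friction and masses are not known exactly. Their poses are not given: they have to be found in the camera images.
- flask_tallest_mid (a point): Loose, the tallest of four conical clear-glass flasks with alike blue caps: 130 mm tall over the cap, base 66 mm wide, about 150 g. Point: on its axis half-way up, 65 mm above its underside; z up the flask. Grip the cap, an upright cylinder 30 mm wide, 22 mm tall, its middle 54 mm above this point. Starts upright on a 2 mm dark mat with the others, 105 mm or more apart, and things under 32 mm high.
- flask_large_mid (a point): Loose, the second tallest of four conical clear-glass flasks with alike blue caps: 110 mm tall over the cap, base 58 mm wide, about 110 g. Point: on its axis half-way up, 55 mm above its underside; z up the flask. Grip the cap, an upright cylinder 30 mm wide, 22 mm tall, its middle 44 mm above this point. Starts upright on a 2 mm dark mat with the others, 105 mm or more apart, and things under 32 mm high.
- flask_medium_mid (a point): Loose, the second shortest of four conical clear-glass flasks with alike blue caps: 90 mm tall over the cap, base 50 mm wide, about 75 g. Point: on its axis half-way up, 45 mm above its underside; z up the flask. Grip the cap, an upright cylinder 30 mm wide, 22 mm tall, its middle 34 mm above this point. Starts upright on a 2 mm dark mat with the others, 105 mm or more apart, and things under 32 mm high.
- flask_small_mid (a point): Loose, the shortest of four conical clear-glass flasks with alike blue caps: 70 mm tall over the cap, base 42 mm wide, about 50 g. Point: on its axis half-way up, 35 mm above its underside; z up the flask. Grip the cap, an upright cylinder 30 mm wide, 22 mm tall, its middle 24 mm above this point. Starts upright on a 2 mm dark mat with the others, 105 mm or more apart, and things under 32 mm high.
- mark_a: One of four alike round marks (white disc, black ring, 62 mm wide, printed flat) in a row along the tray, 76 mm from centre to centre. Point: its centre, on the tray's top face, 10 mm above the bench. Which place in the row this one takes changes from start to start.
- mark_b: One of four alike round marks (white disc, black ring, 62 mm wide, printed flat) in a row along the tray, 76 mm from centre to centre. Point: its centre, on the tray's top face, 10 mm above the bench. Which place in the row this one takes changes from start to start.
- mark_c: One of four alike round marks (white disc, black ring, 62 mm wide, printed flat) in a row along the tray, 76 mm from centre to centre. Point: its centre, on the tray's top face, 10 mm above the bench. Which place in the row this one takes changes from start to start.
- mark_d: One of four alike round marks (white disc, black ring, 62 mm wide, printed flat) in a row along the tray, 76 mm from centre to centre. Point: its centre, on the tray's top face, 10 mm above the bench. Which place in the row this one takes changes from start to start.
- tray: Fixed flat aluminium tray, 92 x 304 mm, 10 mm thick, with a black loop handle at one end only, 11 mm high, 172 mm from the centre. Point: centre of its underside; y runs along the row towards the handle, x across, z up. The marks lie on its centre line at y = 114, 38, -38, -114 mm. Its place and direction change.

How it is judged:
By the outcome, as a careful person would: the job done as asked, in the order asked, and still so for the second after the job is handed in, with the robot touching nothing.
It also fails if it takes over 96 s, if anything falls off the work surface, if the arm or the gripper's body presses on something with over 40 N, if the wrist force passes 120 N, or if a joint passes its speed limit or range.

ROBOT

A 7-joint arm with a two-finger parallel gripper is mounted at the origin on the work surface. World frame = base frame: x ahead of the robot, y to its left, z up, the work surface at z = 0. Lengths are in m, angles in rad, forces in N, time in s.
With the tool pointing down it reaches from about 0.4 to 0.85 m from the base axis. Payload 10.4 kg.
Tool frame: the origin (TCP) lies at the very end of the fingers, on their centre line; the grasp point (between the pads) lies 19 mm behind it; x points along the fingers, y is the direction in which the jaws open and shut, and the axes are right-handed (so a half turn about x gives the same grasp; the last joint's range is limited). The gripper opens to 85 mm and grips with 20 to 120 N. Pads are 22 mm wide; open, the fingers measure 114 mm over their backs; the gripper's body (76 mm by 85 mm) begins 54 mm behind the grasp point. The pads swing forward as they close: fully open they stand 13 mm farther back than shut.
Start: joints at [1.227, 0.332, -0.065, 1.46, 0.022, 1.35, -0.088], TCP at [0.197, -0.593, 0.193] pointing down, gripper open.
Joint ranges: [-2.6, 2.6], [-0.5, 2.12], [-1.47, 1.34], [0.16, 2.42], [-1.27, 4.41], [0.06, 2.06], [-2.6, 2.6]. Speed limits (rad/s): [2.22, 2.22, 2.79, 2.79, 3.14, 3.14, 3.14].

INTERFACE

Orientations are given as a unit quaternion [x, y, z, w].
In Python, from workcell import monitor, camera, ticket, regions_of gives the robot as it stands.
- The arm moves only by the tool step_arm, never from a script. Its argument "increments" is a list of rows, each a list of 5 numbers: the finger opening in m, from 0 to 0.0854, then the shift along the world's x, y, z in m, then the turn about the world's z in rad. A call has 1 to 12 rows; each row shifts and turns the commanded pose from where the row before left it; what a row does not reach is not made up. A row lasts 1/12 s, in which the tool goes at most 41.7 mm and 7.16 degrees, less where a joint would pass 70% of its speed; a pose out of reach is approached as far as the arm can. A call with a gripper value outside its range is refused whole. The fingers move at their own pace and stop on an object; "force" is the grip in N (left out, the last holds). Time passes only in rows, so rows that do not move let the fingers close. It gives the time, the measured TCP pose, the force and the opening at its end, in the units of the state.
- monitor.get_obs(): the state, without advancing time (a new reading comes with each control period).
- camera(name): name is "scene" or "top" or "wrist"; returns a dict with "color" (480x640x3 uint8, red, green, blue), "range_z" (480x640 float32, m along the optical axis (not along the pixel's ray), 0 where there is no reading), "fx", "fy", "cx", "cy" (pixels), "cam_to_world" (4x4, takes a point from camera to world coordinates). Camera axes: x right, y up, looking along -z (the intrinsics and any distortion apply to the point x, -y, -z); pixel columns grow to the right and rows downward; lengths in m; the calibration is good to about 2 mm. A picture is of the moment at which its call begins.
- ticket.hand_in(): hands the job in, once; it reports no verdict.
Trained networks look in a picture, given as the dict that the camera call returned (one of the last four; its "shot" number tells which), for a name from the list of things; names that differ only in an ending like _2 or _b are one class to them, and where a whole thing is asked for, a point or a joint stands for the part that bears it (a point fixed in the world has none). Each returns a list of dicts, best first, with "p" (0 to 1); they miss things now and then, are a little off and sometimes report something else, mostly with a low value. They report only what shows in the picture. A call takes as long as a camera call.
- regions_of(picture, query): "region" (480x640 bool, what is visible of it) and "centre" ([row, column] in pixels, amid what is visible of it).
The state is a dict: "clock": time; "joint_pos": joint angles; "joint_velocities": joint speeds; "tau": joint torques, N m; "position": TCP position; "ee_rot": TCP orientation; "ft_force": force on the tool from outside, world axes, zero at the start; "torque": the same for the moment, N m; "grip_width": opening from 0.0 (shut) to 1.0 (fully open).
Only numpy, scipy, OpenCV 4.12 (cv2) and the standard library are available. Lean on these libraries where they do the work, as an engineer would, in place of code of your own. Each camera call takes 0.05 s, during which the arm holds its last target. There are 200 camera calls.

## Working session

There is one attempt and no reset: what is moved stays moved. The work goes in short steps, Python scripts to look and compute and a tool call to move; the robot and the scene stay as the last step left them, time stands still between calls to the robot, and variables do not carry over. Pictures are saved under pics/ and viewed, about 12 in all and at most 16, crops included, and the job is handed in when it is done.

Besides the shell and the picture viewer there is one more tool, called after "Emit:" as name([rows], argument=value, ...), one row to a line, values as JSON. step_arm: Moves the arm, as the interface text tells. Its arguments: {"type":"object","properties":{"increments":{"type":"array"},"force":{"type":"number"}},"required":["increments"]}

```bash
mkdir -p pics; cat > h.py <<'E'
import numpy as np, cv2
from workcell import monitor, camera, ticket, regions_of
def world(p, r, c, z=None, d=None):
    """pixel -> world: at depth d, or on plane z"""
    T=np.array(p["cam_to_world"]); k=np.array([(c-p["cx"])/p["fx"],-(r-p["cy"])/p["fy"],-1.0])
    o=T[:3,3]; v=T[:3,:3]@k
    if d is None: d=(z-o[2])/v[2]
    return o+v*d
def save(p,n): cv2.imwrite(f"pics/{n}.png",p["color"][:,:,::-1])
E
python3 - <<'E'
from h import *
o=monitor.get_obs(); print({k:np.round(v,3) for k,v in o.items()})
ps={}
for n in ("top","scene"):
    p=camera(n); save(p,n+"0"); ps[n]=p; print(n,p.keys(),np.round(p["cam_to_world"],3))
    for q in ("flask_tallest_mid","flask_large_mid","flask_medium_mid","flask_small_mid","mark_a","tray"):
        for r in regions_of(p,q):
            if r["p"]<.2: continue
            ce=r["centre"]; d=np.median(p["range_z"][r["region"]])
            rr,cc=np.nonzero(r["region"])
            print(n,q,round(r["p"],2),np.round(ce),r["region"].sum(),(rr.min(),rr.max(),cc.min(),cc.max()),np.round(world(p,*ce,d=d),3))
E
```

```text
{'clock': np.float64(0.0), 'joint_pos': array([ 1.227,  0.333, -0.065,  1.461,  0.022,  1.35 , -0.089]), 'joint_velocities': array([-0.001, -0.001,  0.   ,  0.001,  0.002,  0.   ,  0.001]), 'tau': array([-0.0000e+00, -6.2543e+01,  4.9000e-02, -3.9161e+01,  1.6000e-02,
        1.0000e-02, -0.0000e+00]), 'position': array([ 0.197, -0.593,  0.192]), 'ee_rot': array([-0.698, -0.113,  0.698, -0.112]), 'ft_force': array([-0.282,  0.092,  0.192]), 'torque': array([ 0.041, -0.022,  0.007]), 'grip_width': np.float64(0.999)}
top dict_keys(['color', 'range_z', 'fx', 'fy', 'cx', 'cy', 'cam_to_world', 'shot']) [[ 0.009  1.    -0.017  0.497]
 [-1.     0.009  0.001 -0.002]
 [ 0.001  0.017  1.     0.977]
 [ 0.     0.     0.     1.   ]]
top flask_tallest_mid 0.82 [207. 266.] 723 (np.int64(190), np.int64(219), np.int64(251), np.int64(281)) [0.583 0.091 0.061]
top flask_large_mid 0.63 [187. 206.] 680 (np.int64(176), np.int64(203), np.int64(187), np.int64(220)) [0.623 0.217 0.054]
top flask_large_mid 0.41 [233. 401.] 3904 (np.int64(201), np.int64(274), np.int64(327), np.int64(483)) [ 0.534 -0.192  0.011
[... 1415 characters left out ...]
mall_mid 0.92 [194. 323.] 533 (np.int64(174), np.int64(210), np.int64(312), np.int64(331)) [0.472 0.146 0.038]
scene mark_a 0.98 [286. 303.] 795 (np.int64(277), np.int64(303), np.int64(288), np.int64(324)) [ 0.546 -0.08   0.017]
scene mark_a 0.79 [319. 274.] 929 (np.int64(303), np.int64(332), np.int64(256), np.int64(294)) [ 0.536 -0.159  0.009]
scene mark_a 0.74 [382. 202.] 1353 (np.int64(362), np.int64(400), np.int64(179), np.int64(223)) [ 0.503 -0.305  0.01 ]
scene mark_a 0.68 [348. 243.] 979 (np.int64(332), np.int64(363), np.int64(221), np.int64(259)) [ 0.523 -0.229  0.01 ]
scene tray 0.83 [359. 246.] 6189 (np.int64(268), np.int64(427), np.int64(152), np.int64(340)) [ 0.534 -0.24   0.002]
```

```bash
python3 - <<'E'
import cv2
t=cv2.imread("pics/top0.png"); s=cv2.imread("pics/scene0.png")
cv2.imwrite("pics/top0c.png",cv2.resize(t[150:300,120:520],(800,300),interpolation=cv2.INTER_CUBIC))
E
```

```text
(no output)
```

View pics/top0c.png

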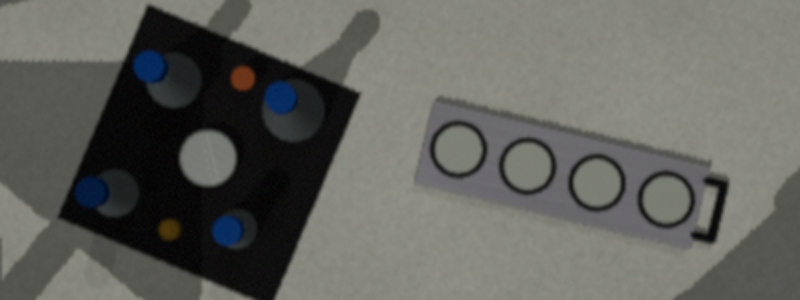

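View pics/scene0.png

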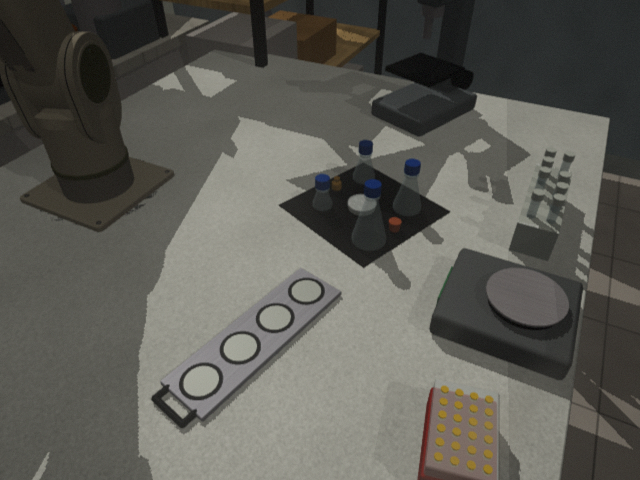

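The top crop shows the mat with four flasks on the left: caps at crop (281,97), (150,66), (91,191) and (227,230). The tray is on the right with its handle at crop (715,205), which is the −y end. The scene view confirms the handle at (175,405) and the tallest flask nearest the camera at (369,220). Next I measure caps and marks.

```bash
cat >> h.py <<'E'
def caps(p):
    """blue blobs: centroid px, area, range percentile"""
    hsv=cv2.cvtColor(p["color"],cv2.COLOR_RGB2HSV)
    m=cv2.inRange(hsv,(105,150,40),(130,255,255))
    n,l,s,c=cv2.connectedComponentsWithStats(m)
    return [(c[i][1],c[i][0],s[i][4],l==i) for i in range(1,n) if s[i][4]>40]
def marks(p,z=.010):
    """mark centres: bright discs the network reports"""
    out=[]
    for r in regions_of(p,"mark_a"):
        if r["p"]<.3: continue
        c,_=cv2.findContours(r["region"].astype(np.uint8),cv2.RETR_EXTERNAL,cv2.CHAIN_APPROX_NONE)
        (x,y),_,_=cv2.fitEllipse(max(c,key=len)); out.append((r["p"],world(p,y,x,z=z)))
    return out
E
python3 - <<'E'
from h import *
for n in ("top","scene"):
    p=camera(n)
    for r,c,a,m in caps(p):
        d=p["range_z"][m]; d=d[d>0]
        z=world(p,r,c,d=np.median(d))
        print(n,round(r,1),round(c,1),a,"range pt",np.round(z,3),"at nominal cap-mid/top heights",[np.round(world(p,r,c,z=h)[:2],3).tolist() for h in ((.131,.111,.091,.071) if n=="top" else (.123,.103,.083,.063))])
    ms=[x for _,x in marks(p)]; print(n,np.round(ms,4).tolist())
E
```

```text
top 182.6 194.4 225 range pt [0.624 0.224 0.112] at nominal cap-mid/top heights [[0.621, 0.219], [0.624, 0.224], [0.627, 0.23], [0.63, 0.235]]
top 198.2 260.0 224 range pt [0.593 0.096 0.133] at nominal cap-mid/top heights [[0.593, 0.096], [0.595, 0.098], [0.597, 0.101], [0.6, 0.103]]
top 245.8 165.0 189 range pt [0.502 0.285 0.093] at nominal cap-mid/top heights [[0.502, 0.272], [0.502, 0.279], [0.502, 0.285], [0.503, 0.292]]
top 264.8 233.2 200 range pt [0.466 0.155 0.073] at nominal cap-mid/top heights [[0.468, 0.145], [0.467, 0.148], [0.466, 0.152], [0.466, 0.155]]
top [[0.501, -0.3031, 0.01], [0.5346, -0.1538, 0.01], [0.518, -0.2285, 0.01]]
scene 162.8 412.6 88 range pt [0.626 0.22  0.112] at nominal cap-mid/top heights [[0.63, 0.203], [0.622, 0.235], [0.614, 0.266], [0.605, 0.298]]
scene 177.9 322.1 73 range pt [0.467 0.151 0.072] at nominal cap-mid/top heights [[0.501, 0.083], [0.488, 0.11], [0.475, 0.137], [0.461, 0.164]]
scene 183.8 372.6 133 range pt [0.594 0.093 0.132] at nominal cap-mid/top heights [[0.589, 0.106], [0.58, 0.133], [0.57, 0.161], [0.56, 0.189]]
scene [[0.5175, -0.23, 0.01], [0.5524, -0.0805, 0.01], [0.5348, -0.1552, 0.01], [0.5005, -0.3035, 0.01]]
```

Emit:
step_arm([
  [0.07, 0.0165, 0.0285, 0.005, 0.0854],
  [0.07, 0.0165, 0.0285, 0.005, 0.0854],
  [0.07, 0.0165, 0.0285, 0.005, 0.0854],
  [0.07, 0.0165, 0.0285, 0.005, 0.0854],
  [0.07, 0.0165, 0.0285, 0.005, 0.0854],
  [0.07, 0.0165, 0.0285, 0.005, 0.0854],
  [0.07, 0.0165, 0.0285, 0.005, 0.0854],
  [0.07, 0.0165, 0.0285, 0.005, 0.0854],
  [0.07, 0.0165, 0.0285, 0.005, 0.0854],
  [0.07, 0.0165, 0.0285, 0.005, 0.0854],
  [0.07, 0.0165, 0.0285, 0.005, 0.0854],
  [0.07, 0.0165, 0.0285, 0.005, 0.0854],
], force=30)

```text
clock: 1.9
position: [0.3956, -0.2497, 0.2536]
ee_rot: [-0.552, -0.442, 0.552, -0.442]
ft_force: [0.2, -1.1, 0.1]
grip_width: 0.82
```

Emit:
step_arm([
  [0.07, 0.0165, 0.0285, 0, 0],
  [0.07, 0.0165, 0.0285, 0, 0],
  [0.07, 0.0165, 0.0285, 0, 0],
  [0.07, 0.0165, 0.0285, 0, 0],
  [0.07, 0.0165, 0.0285, 0, 0],
  [0.07, 0.0165, 0.0285, 0, 0],
  [0.07, 0.0165, 0.0285, 0, 0],
  [0.07, 0.0165, 0.0285, 0, 0],
  [0.07, 0.0165, 0.0285, 0, 0],
  [0.07, 0.0165, 0.0285, 0, 0],
  [0.07, 0.015, 0.029, 0, 0],
  [0.07, 0, 0, 0, 0],
])

```text
clock: 2.9
position: [0.5758, 0.0699, 0.2527]
ee_rot: [0.552, 0.444, -0.551, 0.442]
ft_force: [0.3, 1.3, -1.0]
grip_width: 0.819
```

Emit:
step_arm([
  [0.07, 0.0085, 0.013, -0.01, 0],
  [0.07, 0.0085, 0.013, -0.01, 0],
  [0.07, 0, 0, -0.02, 0],
  [0.07, 0, 0, -0.02, 0],
  [0.07, 0, 0, 0, 0],
  [0.07, 0, 0, 0, 0],
])

```text
clock: 3.4
position: [0.5916, 0.0885, 0.1928]
ee_rot: [-0.553, -0.441, 0.554, -0.44]
ft_force: [-0.3, -0.5, 0.8]
grip_width: 0.821
```

```bash
python3 - <<'E'
from h import *
p=camera("wrist"); save(p,"w1"); print(np.round(p["cam_to_world"],3), p["fx"])
for r,c,a,m in caps(p):
    d=p["range_z"][m]; d=d[d>0]
    print(round(r,1),round(c,1),a,np.round(world(p,r,c,d=np.median(d)),3) if len(d) else None)
print(monitor.get_obs()["position"])
E
```

```text
[[ 0.975  0.213  0.065  0.607]
 [-0.223  0.935  0.275  0.158]
 [-0.002 -0.283  0.959  0.373]
 [ 0.     0.     0.     1.   ]] 380.77310376940585
22.6 319.1 2063 [0.623 0.222 0.111]
180.5 144.5 1178 [0.467 0.155 0.071]
234.6 315.7 1476 [0.592 0.097 0.131]
[0.59227981 0.08870309 0.19398364]
```

View pics/w1.png

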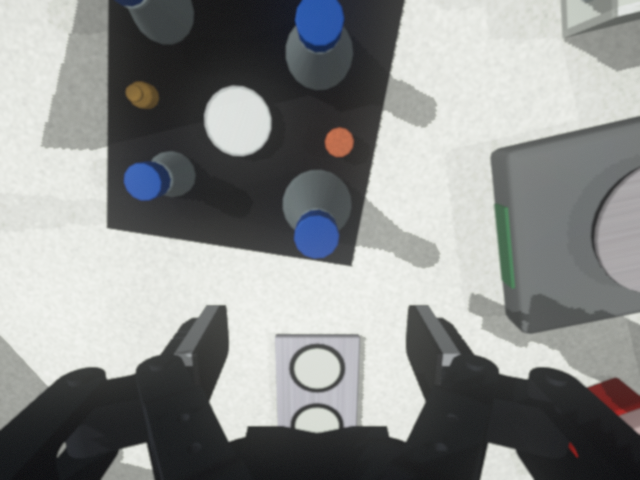

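The wrist view shows the tallest cap at pixel (316,235) in line with the fingers, with the large flask behind it at (319,22). The measurements agree to about 1 mm, so I go down and grip.

Emit:
step_arm([
  [0.07, 0.0003, 0.008, 0, 0],
  [0.07, 0, 0, -0.02, 0],
  [0.07, 0, 0, -0.02, 0],
  [0.07, 0, 0, -0.02, 0],
  [0.07, 0, 0, -0.02, 0],
  [0.07, 0, 0, -0.012, 0],
  [0.07, 0, 0, 0, 0],
  [0.07, 0, 0, 0, 0],
])

```text
clock: 4.12
position: [0.5927, 0.0973, 0.102]
ee_rot: [0.553, 0.441, -0.553, 0.441]
ft_force: [-0.8, 0.7, 0.4]
grip_width: 0.818
```

Emit:
step_arm([
  [0.02, 0, 0, 0, 0],
  [0.02, 0, 0, 0, 0],
  [0.02, 0, 0, 0, 0],
  [0.02, 0, 0, 0, 0],
  [0.02, 0, 0, 0, 0],
  [0.02, 0, 0, 0, 0],
  [0.02, 0, 0, 0, 0],
  [0.02, 0, 0, 0, 0],
])

```text
clock: 4.78
position: [0.5924, 0.0969, 0.1012]
ee_rot: [0.553, 0.441, -0.553, 0.441]
ft_force: [0.3, 1.0, 0.1]
grip_width: 0.235
```

```bash
python3 - <<'E'
from h import *
p=camera("scene"); q=camera("wrist")
a=cv2.resize(p["color"][120:280,290:450],(480,480),interpolation=cv2.INTER_CUBIC)
b=cv2.resize(q["color"],(320,240)); b=np.vstack([b,np.zeros((240,320,3),np.uint8)])
cv2.imwrite("pics/g1.png",np.hstack([a,b])[:,:,::-1])
o=monitor.get_obs(); print(o["grip_width"],o["ft_force"],o["position"])
for r,c,a,m in caps(q): print(round(r,1),round(c,1),a,np.round(world(q,r,c,z=.131),3))
E
```

```text
0.23380972827180527 [ 0.25797517  0.822055   -0.3181954 ] [0.59239581 0.09687105 0.10112119]
11.6 322.3 1401 [0.619 0.206 0.131]
212.4 81.6 2752 [0.509 0.158 0.131]
292.9 315.3 2328 [0.593 0.104 0.131]
```

View pics/g1.png

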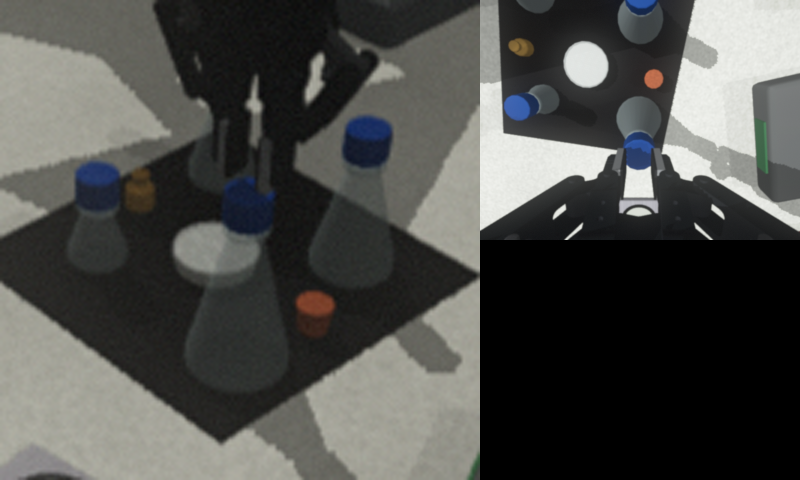

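```bash
python3 - <<'E'
from h import *
q=camera("wrist"); s=camera("scene"); t=camera("top")
a=cv2.resize(q["color"][240:400,220:420],(600,480),interpolation=cv2.INTER_CUBIC)
cv2.imwrite("pics/g2.png",a[:,:,::-1])
def pts(p,rr,cc):
    for r in rr:
        print(r,[tuple(np.round(world(p,r,c,d=p["range_z"][r,c]),3).tolist()) for c in cc])
print("wrist");pts(q,(290,310,330,350),(270,285,315,345,360))
print("scene");pts(s,(165,172,178,184,190),(365,369,373,377,381))
E
```

```text
wrist
290 [(0.545, 0.06, 0.001), (0.557, 0.057, 0.0), (0.593, 0.105, 0.132), (0.605, 0.102, 0.13), (0.615, 0.044, 0.001)]
310 [(0.576, 0.107, 0.147), (0.583, 0.11, 0.155), (0.591, 0.096, 0.131), (0.604, 0.105, 0.155), (0.609, 0.104, 0.156)]
330 [(0.579, 0.111, 0.17), (0.584, 0.11, 0.17), (0.589, 0.086, 0.131), (0.603, 0.1, 0.161), (0.608, 0.104, 0.17)]
350 [(0.581, 0.111, 0.183), (0.583, 0.105, 0.175), (0.567, -0.002, -0.001), (0.601, 0.093, 0.162), (0.607, 0.105, 0.183)]
scene
165 [(0.579, 0.088, 0.169), (0.583, 0.098, 0.164), (0.502, 0.345, 0.003), (0.602, 0.083, 0.178), (0.61, 0.081, 0.181)]
172 [(0.58, 0.088, 0.155), (0.583, 0.099, 0.149), (0.834, -0.591, 0.622), (0.603, 0.082, 0.165), (0.61, 0.085, 0.165)]
178 [(0.581, 0.088, 0.143), (0.522, 0.271, 0.017), (0.527, 0.281, 0.012), (0.604, 0.083, 0.153), (0.609, 0.088, 0.151)]
184 [(0.583, 0.085, 0.133), (0.588, 0.089, 0.132), (0.595, 0.092, 0.132), (0.601, 0.095, 0.132), (0.607, 0.1, 0.131)]
190 [(0.584, 0.084, 0.122), (0.592, 0.082, 0.125), (0.598, 0.084, 0.126), (0.605, 0.087, 0.126), (0.554, 0.263, 0.0)]
```

View pics/g2.png

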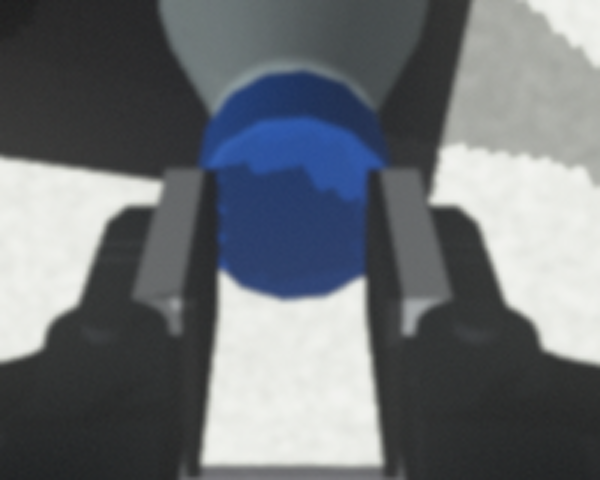

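The fingertips look as if they stand above the cap, at z≈0.135–0.14, although the TCP reads 0.101. I'll measure the true tip height before moving.

```bash
cat >> h.py <<'E'
def tips(p,c,rad=.035,zmin=.03):
    """non-blue range points near axis c: z percentiles of left/right finger"""
    r,k=np.nonzero(p["range_z"]>0); d=p["range_z"][r,k]
    T=np.array(p["cam_to_world"]); v=np.stack([(k-p["cx"])/p["fx"],-(r-p["cy"])/p["fy"],-np.ones(len(r))],1)*d[:,None]
    w=v@T[:3,:3].T+T[:3,3]
    m=(np.hypot(w[:,0]-c[0],w[:,1]-c[1])<rad)&(w[:,2]>zmin)
    b=cv2.inRange(cv2.cvtColor(p["color"],cv2.COLOR_RGB2HSV),(100,90,20),(135,255,255))[r,k]>0
    m&=~b
    return w[m],r[m],k[m]
E
python3 - <<'E'
from h import *
for n in ("scene","top","wrist"):
    p=camera(n); w,r,k=tips(p,(.592,.097),.03,.1)
    for s in (-1,1):
        x=w[(s*(w[:,0]-.5935)>.004)]
        i=np.argsort(x[:,2])[:400:40]; print(n,s,len(x),np.round(x[i],3).tolist())
E
```

```text
scene -1 796 [[0.587, 0.085, 0.1], [0.577, 0.089, 0.145], [0.573, 0.092, 0.152], [0.583, 0.094, 0.159], [0.581, 0.092, 0.165], [0.569, 0.096, 0.171], [0.576, 0.089, 0.177], [0.58, 0.093, 0.183], [0.579, 0.091, 0.188], [0.579, 0.09, 0.193]]
scene 1 843 [[0.604, 0.094, 0.1], [0.607, 0.083, 0.143], [0.615, 0.096, 0.152], [0.617, 0.096, 0.159], [0.605, 0.083, 0.165], [0.615, 0.083, 0.172], [0.616, 0.082, 0.18], [0.609, 0.082, 0.188], [0.616, 0.098, 0.192], [0.601, 0.083, 0.196]]
top -1 1141 [[0.575, 0.121, 0.522], [0.588, 0.07, 0.526], [0.585, 0.076, 0.526], [0.57, 0.109, 0.526], [0.568, 0.107, 0.527], [0.578, 0.106, 0.527], [0.572, 0.111, 0.527], [0.588, 0.126, 0.527], [0.582, 0.107, 0.527], [0.582, 0.092, 0.528]]
top 1 952 [[0.609, 0.074, 0.511], [0.612, 0.117, 0.52], [0.603, 0.071, 0.522], [0.608, 0.116, 0.523], [0.604, 0.117, 0.523], [0.609, 0.113, 0.524], [0.613, 0.099, 0.525], [0.602, 0.116, 0.525], [0.611, 0.104, 0.525], [0.599, 0.124, 0.526]]
wrist -1 12630 [[0.581, 0.105, 0.102], [0.589, 0.11, 0.107], [0.585, 0.082, 0.13], [0.583, 0.086, 0.132], [0.583, 0.11, 0.144], [0.579, 0.111, 0.145], [0.582, 0.098, 0.146], [0.578, 0.11, 0.147], [0.573, 0.107, 0.148], [0.579, 0.11, 0.149]]
wrist 1 12985 [[0.604, 0.103, 0.102], [0.598, 0.108, 0.106], [0.599, 0.108, 0.109], [0.606, 0.104, 0.143], [0.61, 0.103, 0.145], [0.605, 0.104, 0.146], [0.601, 0.095, 0.147], [0.605, 0.105, 0.148], [0.6, 0.087, 0.149], [0.613, 0.099, 0.15]]
```

Both cameras put the fingertips at z≈0.143 with the TCP reading 0.101, so the reported TCP sits about 41 mm below the real tips. I trust the cameras: the caps also match their given heights. I reopen, descend 40 mm and check the grip width.

Emit:
step_arm([
  [0.07, 0, 0, 0, 0],
  [0.07, 0, 0, 0, 0],
  [0.07, 0, 0, 0, 0],
  [0.07, 0, 0, 0, 0],
  [0.07, 0, 0, 0, 0],
  [0.07, 0, 0, 0, 0],
  [0.07, 0, 0, -0.013, 0],
  [0.07, 0, 0, -0.013, 0],
  [0.07, 0, 0, -0.014, 0],
  [0.07, 0, 0, 0, 0],
  [0.07, 0, 0, 0, 0],
])

```text
clock: 6.1
position: [0.5914, 0.0967, 0.0596]
ee_rot: [-0.552, -0.441, 0.554, -0.44]
ft_force: [-0.1, -0.0, 0.0]
grip_width: 0.818
```

Emit:
step_arm([
  [0.02, 0, 0, 0, 0],
  [0.02, 0, 0, 0, 0],
  [0.02, 0, 0, 0, 0],
  [0.02, 0, 0, 0, 0],
  [0.02, 0, 0, 0, 0],
  [0.02, 0, 0, 0, 0],
  [0.02, 0, 0, 0, 0],
  [0.02, 0, 0, 0, 0],
])

```text
clock: 6.77
position: [0.5929, 0.0969, 0.0618]
ee_rot: [0.553, 0.44, -0.553, 0.441]
ft_force: [-0.1, -0.1, 5.2]
grip_width: 0.344
```

```bash
python3 - <<'E'
from h import *
p=camera("scene"); save(p,"s2"); w,r,k=tips(p,(.592,.097),.03,.07)
for s in (-1,1):
    x=w[(s*(w[:,0]-.5935)>.013)]; print(s,np.round(np.sort(x[:,2])[:200:20],3))
q=camera("wrist")
a=cv2.resize(p["color"][140:260,320:420],(400,480),interpolation=cv2.INTER_CUBIC)
b=cv2.resize(q["color"][240:400,240:400],(400,480))
cv2.imwrite("pics/g3.png",np.hstack([a,b])[:,:,::-1])
E
```

```text
-1 [0.07  0.106 0.113 0.12  0.126 0.132 0.136 0.139 0.143 0.147]
1 [0.07  0.076 0.088 0.109 0.113 0.117 0.122 0.126 0.13  0.134]
```

View pics/g3.png

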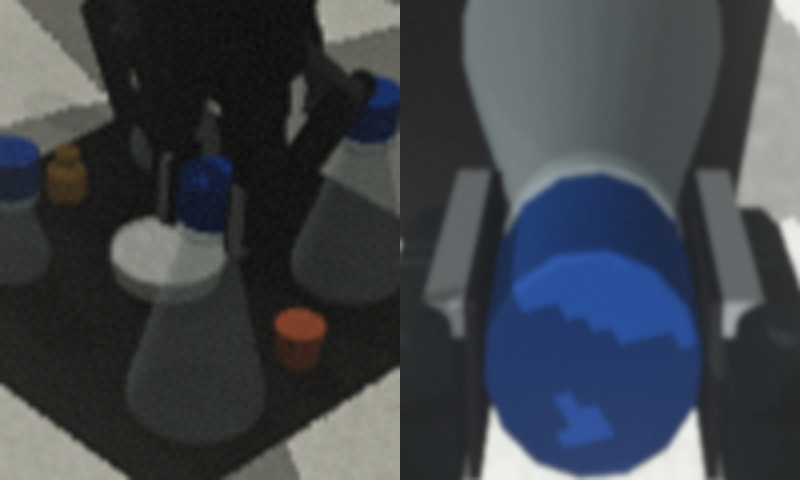

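The grip width is 29 mm and both pads sit beside the cap in the crops, so I lift and carry it.

Emit:
step_arm([
  [0.02, 0, 0, 0.01, 0],
  [0.02, 0, 0, 0.015, 0],
  [0.02, 0, 0, 0.02, 0],
  [0.02, 0, 0, 0.02, 0],
  [0.02, 0, 0, 0.02, 0],
  [0.02, 0, 0, 0.02, 0],
  [0.02, 0, 0, 0.02, 0],
  [0.02, 0, 0, 0.02, 0],
  [0.02, -0.002, -0.01, 0.01, 0],
  [0.02, -0.005, -0.02, 0, 0],
  [0.02, -0.0065, -0.028, 0, 0],
  [0.02, -0.0065, -0.028, 0, 0],
])

```text
clock: 7.87
position: [0.5715, 0.0097, 0.2159]
ee_rot: [-0.553, -0.441, 0.553, -0.441]
ft_force: [-0.1, -0.6, -2.1]
grip_width: 0.341
```

Emit:
step_arm([
  [0.02, -0.0065, -0.028, 0, 0],
  [0.02, -0.0065, -0.028, 0, 0],
  [0.02, -0.0065, -0.028, 0, 0],
  [0.02, -0.0065, -0.028, 0, 0],
  [0.02, -0.0065, -0.028, 0, 0],
  [0.02, -0.0065, -0.028, 0, 0],
  [0.02, -0.0065, -0.028, 0, 0],
  [0.02, -0.0065, -0.028, 0, 0],
  [0.02, -0.0065, -0.028, 0, 0],
  [0.02, -0.006, -0.025, 0, 0],
  [0.02, -0.005, -0.02, 0, 0],
  [0.02, -0.002, -0.01, 0, 0],
])

```text
clock: 8.87
position: [0.4985, -0.2999, 0.2155]
ee_rot: [-0.553, -0.44, 0.555, -0.439]
ft_force: [-0.5, 0.5, -2.0]
grip_width: 0.341
```

Emit:
step_arm([
  [0.02, 0, 0, 0, 0],
  [0.02, 0, 0, 0, 0],
  [0.02, 0, 0, 0, 0],
])

```text
clock: 9.12
position: [0.5015, -0.2942, 0.2161]
ee_rot: [0.553, 0.441, -0.552, 0.441]
ft_force: [-0.5, -0.7, -1.6]
grip_width: 0.342
```

```bash
python3 - <<'E'
from h import *
o=monitor.get_obs(); print(o["position"],o["grip_width"],o["ft_force"])
q=camera("wrist"); save(q,"w4")
for r,c,a,m in caps(q):
    d=np.median(q["range_z"][m]); print(round(r),round(c),a,np.round(world(q,r,c,d=d),3))
print([(round(p,2),np.round(x,4).tolist()) for p,x in marks(q)])
E
```

```text
[ 0.50148229 -0.29422457  0.21614742] 0.3423485137168517 [-0.53740916 -0.69986537 -1.55049622]
354 315 5788 [ 0.501 -0.292  0.285]
[(0.81, [0.5166, -0.2285, 0.01]), (0.74, [0.5338, -0.1546, 0.01]), (0.7, [0.5053, -0.2854, 0.01])]
```

View pics/w4.png

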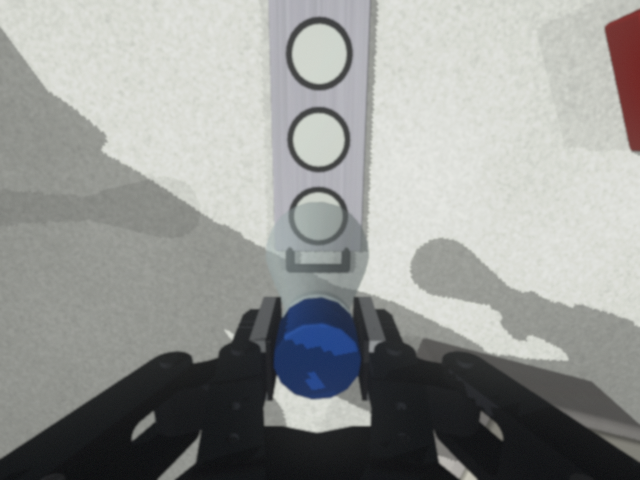

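The handle mark shows at (318,215) through the flask base, with the flask gripped straight above it. The cap is 2 mm or less from the TCP in x and y. I lower it.

Emit:
step_arm([
  [0.02, -0.0005, -0.009, -0.01, 0],
  [0.02, 0, 0, -0.02, 0],
  [0.02, 0, 0, -0.025, 0],
  [0.02, 0, 0, -0.025, 0],
  [0.02, 0, 0, -0.025, 0],
  [0.02, 0, 0, -0.02, 0],
  [0.02, 0, 0, -0.01, 0],
  [0.02, 0, 0, -0.005, 0],
  [0.02, 0, 0, -0.002, 0],
  [0.02, 0, 0, 0, 0],
  [0.02, 0, 0, 0, 0],
])

```text
clock: 10.13
position: [0.5012, -0.3055, 0.0753]
ee_rot: [0.553, 0.44, -0.553, 0.441]
ft_force: [-0.5, -0.2, -0.7]
grip_width: 0.341
```

```bash
python3 - <<'E'
from h import *
o=monitor.get_obs(); print(o["position"],o["grip_width"],o["ft_force"])
for n in ("wrist","scene"):
    q=camera(n); save(q,n+"5")
    for r,c,a,m in caps(q):
        d=np.median(q["range_z"][m]); print(n,round(r),round(c),a,np.round(world(q,r,c,d=d),3))
E
```

```text
[ 0.50116351 -0.30550152  0.07531928] 0.34073913099171665 [-0.48564933 -0.1514366  -0.67816363]
wrist 352 316 6189 [ 0.501 -0.303  0.144]
scene 163 413 88 [0.626 0.22  0.112]
scene 178 322 71 [0.467 0.151 0.073]
```

Emit:
step_arm([
  [0.02, 0, 0.002, -0.0015, 0],
  [0.02, 0, 0, -0.0015, 0],
  [0.02, 0, 0, -0.0015, 0],
  [0.02, 0, 0, 0, 0],
  [0.02, 0, 0, 0, 0],
])

```text
clock: 10.65
position: [0.5007, -0.3031, 0.0698]
ee_rot: [0.553, 0.441, -0.553, 0.441]
ft_force: [0.5, 0.3, 1.4]
grip_width: 0.339
```

Emit:
step_arm([
  [0.035, 0, 0, 0, 0],
  [0.045, 0, 0, 0, 0],
  [0.06, 0, 0, 0, 0],
  [0.07, 0, 0, 0, 0],
  [0.07, 0, 0, 0, 0],
  [0.07, 0, 0, 0, 0],
  [0.07, 0, 0, 0.02, 0],
  [0.07, 0, 0, 0.03, 0],
  [0.07, 0, 0, 0.03, 0],
  [0.07, 0, 0, 0.03, 0],
  [0.07, 0, 0, 0.02, 0],
])

```text
clock: 11.57
position: [0.5011, -0.3033, 0.2028]
ee_rot: [0.553, 0.44, -0.553, 0.442]
ft_force: [1.3, 0.2, 0.1]
grip_width: 0.817
```

```bash
python3 - <<'E'
from h import *
o=monitor.get_obs(); print(o["position"],o["grip_width"],o["ft_force"])
for n in ("wrist","scene"):
    q=camera(n); save(q,n+"6")
    for r,c,a,m in caps(q):
        d=np.median(q["range_z"][m]); print(n,round(r),round(c),a,np.round(world(q,r,c,d=d),4))
    print(n,[(round(p,2),np.round(x,4).tolist()) for p,x in marks(q)])
E
```

```text
[ 0.50111119 -0.30333701  0.2027838 ] 0.8174615666654447 [1.26447038 0.15480875 0.12902739]
wrist 248 316 1315 [ 0.4997 -0.304   0.1393]
wrist [(0.7, [0.5168, -0.2284, 0.01]), (0.55, [0.5337, -0.1544, 0.01])]
scene 163 413 85 [0.6254 0.2207 0.1118]
scene 178 322 71 [0.4674 0.1518 0.0721]
scene [(0.7, [0.5529, -0.0816, 0.01]), (0.68, [0.5178, -0.229, 0.01]), (0.63, [0.5351, -0.1557, 0.01])]
```

View pics/wrist6.png

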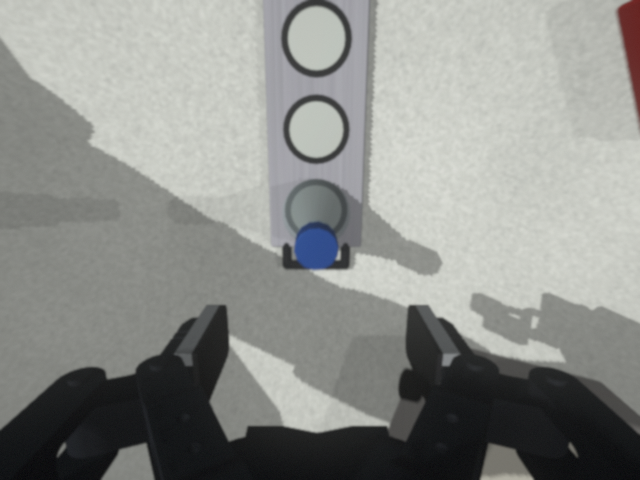

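The tallest flask stands upright, cap top at z=0.139 and about 1 mm from centre; only the rim of the mark shows around its base. Next is the large flask.

Emit:
step_arm([
  [0.07, 0.003, 0.013, 0, 0],
  [0.07, 0.006, 0.025, 0, 0],
  [0.07, 0.007, 0.03, 0, 0],
  [0.07, 0.007, 0.03, 0, 0],
  [0.07, 0.007, 0.03, 0, 0],
  [0.07, 0.007, 0.03, 0, 0],
  [0.07, 0.007, 0.03, 0, 0],
  [0.07, 0.007, 0.03, 0, 0],
  [0.07, 0.007, 0.03, 0, 0],
  [0.07, 0.007, 0.03, 0, 0],
  [0.07, 0.007, 0.03, 0, 0],
  [0.07, 0.007, 0.03, 0, 0],
])

```text
clock: 12.77
position: [0.5785, 0.0374, 0.1984]
ee_rot: [-0.552, -0.441, 0.553, -0.44]
ft_force: [0.9, 0.3, 0.4]
grip_width: 0.818
```

Emit:
step_arm([
  [0.07, 0.007, 0.03, 0, 0],
  [0.07, 0.007, 0.03, 0, 0],
  [0.07, 0.007, 0.03, 0, 0],
  [0.07, 0.007, 0.03, 0, 0],
  [0.07, 0.007, 0.03, 0, 0],
  [0.07, 0.006, 0.025, -0.01, 0],
  [0.07, 0.003, 0.013, -0.02, 0],
  [0.07, 0, 0, -0.02, 0],
  [0.07, 0, 0, 0, 0],
  [0.07, 0, 0, 0, 0],
  [0.07, 0, 0, 0, 0],
])

```text
clock: 13.68
position: [0.6234, 0.2227, 0.1503]
ee_rot: [0.553, 0.44, -0.553, 0.441]
ft_force: [0.9, 0.2, 0.6]
grip_width: 0.823
```

```bash
cat > look.py <<'E'
from h import *
o=monitor.get_obs(); print(np.round(o["position"],4),round(o["grip_width"],3),np.round(o["ft_force"],1),o["clock"])
q=camera("wrist")
for r,c,a,m in caps(q):
    d=np.median(q["range_z"][m]); print(round(r),round(c),a,np.round(world(q,r,c,d=d),4))
E
python3 look.py
```

```text
[0.6234 0.2227 0.1503] 0.823 [0.9 0.2 0.6] 13.6833
198 124 1069 [0.511  0.2825 0.0899]
253 317 1990 [0.6237 0.2256 0.1106]
355 140 837 [0.4673 0.163  0.0689]
```

Emit:
step_arm([
  [0.07, 0.0003, 0.001, -0.01, 0],
  [0.07, 0, 0, -0.02, 0],
  [0.07, 0, 0, -0.02, 0],
  [0.07, 0, 0, -0.02, 0],
  [0.07, 0, 0, -0.02, 0],
  [0.07, 0, 0, -0.012, 0],
  [0.07, 0, 0, -0.006, 0],
  [0.07, 0, 0, 0, 0],
  [0.07, 0, 0, 0, 0],
])

```text
clock: 14.48
position: [0.6241, 0.2241, 0.0425]
ee_rot: [0.553, 0.441, -0.553, 0.441]
ft_force: [0.3, 0.7, 0.2]
grip_width: 0.818
```

Emit:
step_arm([
  [0.02, 0, 0, 0, 0],
  [0.02, 0, 0, 0, 0],
  [0.02, 0, 0, 0, 0],
  [0.02, 0, 0, 0, 0],
  [0.02, 0, 0, 0, 0],
  [0.02, 0, 0, 0, 0],
  [0.02, 0, 0, 0, 0],
  [0.02, 0, 0, 0, 0],
])

```text
clock: 15.15
position: [0.6242, 0.2241, 0.0426]
ee_rot: [0.553, 0.44, -0.553, 0.441]
ft_force: [-1.6, 0.3, 4.8]
grip_width: 0.341
```

Emit:
step_arm([
  [0.02, 0, 0, 0.01, 0],
  [0.02, 0, 0, 0.015, 0],
  [0.02, 0, 0, 0.02, 0],
  [0.02, 0, 0, 0.02, 0],
  [0.02, 0, 0, 0.02, 0],
  [0.02, 0, 0, 0.02, 0],
  [0.02, 0, 0, 0.02, 0],
  [0.02, 0, 0, 0.02, 0],
  [0.02, -0.0025, -0.01, 0.01, 0],
  [0.02, -0.005, -0.02, 0, 0],
  [0.02, -0.0066, -0.028, 0, 0],
  [0.02, -0.0066, -0.028, 0, 0],
])

```text
clock: 16.15
position: [0.6022, 0.1369, 0.197]
ee_rot: [0.553, 0.441, -0.553, 0.441]
ft_force: [0.3, -0.4, -1.2]
grip_width: 0.339
```

Emit:
step_arm([
  [0.02, -0.0066, -0.028, 0, 0],
  [0.02, -0.0066, -0.028, 0, 0],
  [0.02, -0.0066, -0.028, 0, 0],
  [0.02, -0.0066, -0.028, 0, 0],
  [0.02, -0.0066, -0.028, 0, 0],
  [0.02, -0.0066, -0.028, 0, 0],
  [0.02, -0.0066, -0.028, 0, 0],
  [0.02, -0.0066, -0.028, 0, 0],
  [0.02, -0.0066, -0.028, 0, 0],
  [0.02, -0.0066, -0.028, 0, 0],
  [0.02, -0.0066, -0.028, 0, 0],
  [0.02, -0.005, -0.02, 0, 0],
])

```text
clock: 17.15
position: [0.5237, -0.1936, 0.197]
ee_rot: [-0.553, -0.44, 0.554, -0.44]
ft_force: [-0.8, -1.0, -0.5]
grip_width: 0.34
```

Emit:
step_arm([
  [0.02, -0.003, -0.01, 0, 0],
  [0.02, 0, 0, 0, 0],
  [0.02, 0, 0, 0, 0],
  [0.02, 0, 0, 0, 0],
])

```text
clock: 17.48
position: [0.5229, -0.1981, 0.1968]
ee_rot: [0.553, 0.441, -0.552, 0.441]
ft_force: [0.9, -0.5, -0.8]
grip_width: 0.344
```

```bash
python3 look.py
```

```text
[ 0.5229 -0.1981  0.1968] 0.344 [ 0.9 -0.5 -0.8] 17.4833
355 315 5991 [ 0.5221 -0.1971  0.2652]
```

Emit:
step_arm([
  [0.02, -0.002, -0.01, 0, 0],
  [0.02, -0.0024, -0.015, 0, 0],
  [0.02, -0.001, -0.006, -0.01, 0],
  [0.02, 0, 0, -0.02, 0],
  [0.02, 0, 0, -0.025, 0],
  [0.02, 0, 0, -0.025, 0],
  [0.02, 0, 0, -0.025, 0],
  [0.02, 0, 0, -0.02, 0],
  [0.02, 0, 0, -0.01, 0],
  [0.02, 0, 0, -0.006, 0],
  [0.02, 0, 0, 0, 0],
  [0.02, 0, 0, 0, 0],
])

```text
clock: 18.53
position: [0.5175, -0.2312, 0.0563]
ee_rot: [0.553, 0.44, -0.553, 0.441]
ft_force: [-0.1, -0.2, -1.2]
grip_width: 0.341
```

```bash
python3 look.py
```

```text
[ 0.5175 -0.2312  0.0563] 0.341 [-0.1 -0.2 -1.2] 18.5333
347 317 6414 [ 0.5176 -0.2277  0.1239]
```

Emit:
step_arm([
  [0.02, 0, 0.0015, -0.0015, 0],
  [0.02, 0, 0, -0.0015, 0],
  [0.02, 0, 0, -0.0015, 0],
  [0.02, 0, 0, -0.001, 0],
  [0.02, 0, 0, 0, 0],
  [0.02, 0, 0, 0, 0],
])

```text
clock: 19.08
position: [0.5172, -0.2297, 0.0506]
ee_rot: [0.553, 0.44, -0.553, 0.441]
ft_force: [-0.7, -0.3, 3.7]
grip_width: 0.339
```

Contact shows as +3.7 N. I release, rise and check.

Emit:
step_arm([
  [0.035, 0, 0, 0, 0],
  [0.045, 0, 0, 0, 0],
  [0.06, 0, 0, 0, 0],
  [0.07, 0, 0, 0, 0],
  [0.07, 0, 0, 0, 0],
  [0.07, 0, 0, 0, 0],
  [0.07, 0, 0, 0.02, 0],
  [0.07, 0, 0, 0.03, 0],
  [0.07, 0, 0, 0.03, 0],
  [0.07, 0, 0, 0.03, 0],
  [0.07, 0, 0, 0.03, 0],
  [0.07, 0, 0, 0, 0],
])

```text
clock: 20.08
position: [0.5197, -0.2303, 0.1964]
ee_rot: [0.554, 0.438, -0.552, 0.443]
ft_force: [1.1, -0.3, 0.8]
grip_width: 0.822
```

```bash
python3 look.py
```

```text
[ 0.5197 -0.2303  0.1964] 0.822 [ 1.1 -0.3  0.8] 20.0833
240 312 1159 [ 0.5165 -0.2287  0.1193]
350 312 1100 [ 0.4998 -0.3022  0.1392]
```

Emit:
step_arm([
  [0.07, 0, 0.013, 0, 0],
  [0.07, -0.001, 0.025, 0, 0],
  [0.07, -0.001, 0.03, 0, 0],
  [0.07, -0.001, 0.03, 0, 0],
  [0.07, -0.001, 0.03, 0, 0],
  [0.07, -0.001, 0.03, 0, 0],
  [0.07, -0.001, 0.03, 0, 0],
  [0.07, -0.001, 0.03, 0, 0],
  [0.07, -0.001, 0.03, 0, 0],
  [0.07, -0.001, 0.03, 0, 0],
  [0.07, -0.001, 0.03, 0, 0],
  [0.07, -0.001, 0.03, 0, 0],
])

```text
clock: 21.13
position: [0.5044, 0.1104, 0.1887]
ee_rot: [-0.552, -0.441, 0.554, -0.44]
ft_force: [0.4, 0.5, 0.2]
grip_width: 0.824
```

Emit:
step_arm([
  [0.07, -0.001, 0.03, 0, 0],
  [0.07, -0.001, 0.03, 0, 0],
  [0.07, -0.001, 0.03, 0, 0],
  [0.07, -0.001, 0.03, 0, 0],
  [0.07, -0.001, 0.025, 0, 0],
  [0.07, -0.001, 0.025, -0.01, 0],
  [0.07, 0, 0.01, -0.02, 0],
  [0.07, 0, 0, -0.02, 0],
  [0.07, 0, 0, -0.02, 0],
  [0.07, 0, 0, 0, 0],
  [0.07, 0, 0, 0, 0],
])

```text
clock: 22.05
position: [0.4983, 0.2883, 0.1188]
ee_rot: [-0.552, -0.441, 0.554, -0.441]
ft_force: [-0.4, 0.4, -0.3]
grip_width: 0.821
```

```bash
python3 look.py
```

```text
[0.4983 0.2883 0.1188] 0.821 [-0.4  0.4 -0.3] 22.05
263 326 2182 [0.5026 0.2874 0.0904]
417 314 1098 [0.4676 0.1658 0.0678]
```

Emit:
step_arm([
  [0.07, 0.004, -0.0023, -0.01, 0],
  [0.07, 0, 0, -0.01, 0],
  [0.07, 0, 0, -0.02, 0],
  [0.07, 0, 0, -0.02, 0],
  [0.07, 0, 0, -0.02, 0],
  [0.07, 0, 0, -0.01, 0],
  [0.07, 0, 0, -0.006, 0],
  [0.07, 0, 0, 0, 0],
  [0.07, 0, 0, 0, 0],
])

```text
clock: 22.85
position: [0.5043, 0.2864, 0.0247]
ee_rot: [0.553, 0.441, -0.553, 0.441]
ft_force: [0.9, 0.1, -0.5]
grip_width: 0.819
```

Emit:
step_arm([
  [0.02, 0, 0, 0, 0],
  [0.02, 0, 0, 0, 0],
  [0.02, 0, 0, 0, 0],
  [0.02, 0, 0, 0, 0],
  [0.02, 0, 0, 0, 0],
  [0.02, 0, 0, 0, 0],
  [0.02, 0, 0, 0, 0],
  [0.02, 0, 0, 0, 0],
])

```text
clock: 23.52
position: [0.5043, 0.2865, 0.0248]
ee_rot: [0.553, 0.441, -0.553, 0.441]
ft_force: [-1.6, -1.3, 6.4]
grip_width: 0.34
```

Emit:
step_arm([
  [0.02, 0, 0, 0.01, 0],
  [0.02, 0, 0, 0.015, 0],
  [0.02, 0, 0, 0.02, 0],
  [0.02, 0, 0, 0.02, 0],
  [0.02, 0, 0, 0.02, 0],
  [0.02, 0, 0, 0.02, 0],
  [0.02, 0, 0, 0.02, 0],
  [0.02, 0, 0, 0.02, 0],
  [0.02, 0.001, -0.01, 0.01, 0],
  [0.02, 0.001, -0.02, 0, 0],
  [0.02, 0.002, -0.028, 0, 0],
  [0.02, 0.002, -0.028, 0, 0],
])

```text
clock: 24.52
position: [0.5097, 0.1989, 0.1797]
ee_rot: [0.553, 0.441, -0.553, 0.441]
ft_force: [0.1, -0.3, -1.4]
grip_width: 0.339
```

Emit:
step_arm([
  [0.02, 0.002, -0.028, 0, 0],
  [0.02, 0.002, -0.028, 0, 0],
  [0.02, 0.002, -0.028, 0, 0],
  [0.02, 0.002, -0.028, 0, 0],
  [0.02, 0.002, -0.028, 0, 0],
  [0.02, 0.002, -0.028, 0, 0],
  [0.02, 0.002, -0.028, 0, 0],
  [0.02, 0.002, -0.028, 0, 0],
  [0.02, 0.002, -0.028, 0, 0],
  [0.02, 0.002, -0.028, 0, 0],
  [0.02, 0.002, -0.028, 0, 0],
  [0.02, 0.001, -0.02, 0, 0],
])

```text
clock: 25.52
position: [0.5322, -0.1316, 0.1794]
ee_rot: [-0.553, -0.44, 0.554, -0.44]
ft_force: [0.1, -0.8, -1.2]
grip_width: 0.34
```

Emit:
step_arm([
  [0.02, 0.001, -0.01, 0, 0],
  [0.02, 0, 0, 0, 0],
  [0.02, 0, 0, 0, 0],
  [0.02, 0, 0, 0, 0],
])

```text
clock: 25.85
position: [0.5341, -0.136, 0.1794]
ee_rot: [0.553, 0.441, -0.552, 0.441]
ft_force: [0.4, 0.9, -0.3]
grip_width: 0.338
```

```bash
python3 look.py
```

```text
[ 0.5341 -0.136   0.1794] 0.338 [ 0.4  0.9 -0.3] 25.85
351 316 5379 [ 0.5334 -0.1349  0.2456]
```

Emit:
step_arm([
  [0.02, 0, -0.008, 0, 0],
  [0.02, 0.0005, -0.0095, 0, 0],
  [0.02, 0, 0, -0.01, 0],
  [0.02, 0, 0, -0.02, 0],
  [0.02, 0, 0, -0.025, 0],
  [0.02, 0, 0, -0.025, 0],
  [0.02, 0, 0, -0.025, 0],
  [0.02, 0, 0, -0.02, 0],
  [0.02, 0, 0, -0.01, 0],
  [0.02, 0, 0, -0.006, 0],
  [0.02, 0, 0, 0, 0],
  [0.02, 0, 0, 0, 0],
])

```text
clock: 26.9
position: [0.535, -0.1555, 0.0388]
ee_rot: [0.553, 0.44, -0.553, 0.441]
ft_force: [-0.1, -0.3, -0.2]
grip_width: 0.339
```

```bash
python3 look.py
```

```text
[ 0.535  -0.1555  0.0388] 0.339 [-0.1 -0.3 -0.2] 26.9
346 317 6083 [ 0.5349 -0.1531  0.1043]
```

Emit:
step_arm([
  [0.02, -0.0003, 0.0005, -0.0015, 0],
  [0.02, 0, 0, -0.0015, 0],
  [0.02, 0, 0, -0.0015, 0],
  [0.02, 0, 0, -0.001, 0],
  [0.02, 0, 0, 0, 0],
  [0.02, 0, 0, 0, 0],
])

```text
clock: 27.45
position: [0.5344, -0.155, 0.0329]
ee_rot: [0.553, 0.441, -0.553, 0.441]
ft_force: [-1.4, 0.1, 1.6]
grip_width: 0.339
```

Emit:
step_arm([
  [0.035, 0, 0, 0, 0],
  [0.045, 0, 0, 0, 0],
  [0.06, 0, 0, 0, 0],
  [0.07, 0, 0, 0, 0],
  [0.07, 0, 0, 0, 0],
  [0.07, 0, 0, 0, 0],
  [0.07, 0, 0, 0.02, 0],
  [0.07, 0, 0, 0.03, 0],
  [0.07, 0, 0, 0.03, 0],
  [0.07, 0, 0, 0.03, 0],
  [0.07, 0, 0, 0.03, 0],
  [0.07, 0, 0, 0, 0],
])

```text
clock: 28.45
position: [0.5371, -0.1552, 0.1787]
ee_rot: [0.555, 0.438, -0.551, 0.443]
ft_force: [1.2, 0.5, -0.1]
grip_width: 0.819
```

```bash
python3 look.py
```

```text
[ 0.5371 -0.1552  0.1787] 0.819 [ 1.2  0.5 -0.1] 28.45
241 310 1135 [ 0.5322 -0.1547  0.0993]
350 312 1073 [ 0.5165 -0.228   0.1193]
428 312 99 [ 0.502  -0.2908  0.1226]
```

Emit:
step_arm([
  [0.07, -0.003, 0.013, 0, 0],
  [0.07, -0.006, 0.025, 0, 0],
  [0.07, -0.0065, 0.03, 0, 0],
  [0.07, -0.0065, 0.03, 0, 0],
  [0.07, -0.0065, 0.03, 0, 0],
  [0.07, -0.0065, 0.03, 0, 0],
  [0.07, -0.0065, 0.03, 0, 0],
  [0.07, -0.0065, 0.03, 0, 0],
  [0.07, -0.0065, 0.03, 0, 0],
  [0.07, -0.0065, 0.03, 0, 0],
  [0.07, -0.006, 0.02, -0.01, 0],
  [0.07, -0.003, 0.01, -0.02, 0],
])

```text
clock: 29.5
position: [0.4628, 0.1574, 0.1429]
ee_rot: [0.553, 0.442, -0.551, 0.442]
ft_force: [0.3, -0.1, -0.3]
grip_width: 0.821
```

Emit:
step_arm([
  [0.07, 0, 0, -0.025, 0],
  [0.07, 0, 0, -0.02, 0],
  [0.07, 0, 0, 0, 0],
  [0.07, 0, 0, 0, 0],
])

```text
clock: 29.83
position: [0.4624, 0.1533, 0.0965]
ee_rot: [-0.552, -0.442, 0.554, -0.44]
ft_force: [-0.1, -0.7, 0.1]
grip_width: 0.822
```

```bash
python3 look.py
```

```text
[0.4624 0.1533 0.0965] 0.822 [-0.1 -0.7  0.1] 29.8333
259 322 2251 [0.4654 0.1564 0.0704]
```

Emit:
step_arm([
  [0.07, 0.003, 0.0013, -0.01, 0],
  [0.07, 0, 0, -0.01, 0],
  [0.07, 0, 0, -0.02, 0],
  [0.07, 0, 0, -0.02, 0],
  [0.07, 0, 0, -0.015, 0],
  [0.07, 0, 0, -0.01, 0],
  [0.07, 0, 0, -0.006, 0],
  [0.07, 0, 0, 0, 0],
  [0.07, 0, 0, 0, 0],
])

```text
clock: 30.63
position: [0.4674, 0.1546, 0.007]
ee_rot: [0.553, 0.441, -0.553, 0.441]
ft_force: [-1.2, -0.4, -0.1]
grip_width: 0.815
```

Emit:
step_arm([
  [0.02, 0, 0, 0, 0],
  [0.02, 0, 0, 0, 0],
  [0.02, 0, 0, 0, 0],
  [0.02, 0, 0, 0, 0],
  [0.02, 0, 0, 0, 0],
  [0.02, 0, 0, 0, 0],
  [0.02, 0, 0, 0, 0],
  [0.02, 0, 0, 0, 0],
])

```text
clock: 31.3
position: [0.4676, 0.1546, 0.0072]
ee_rot: [0.553, 0.44, -0.553, 0.441]
ft_force: [-0.4, -0.8, 6.2]
grip_width: 0.339
```

Emit:
step_arm([
  [0.02, 0, 0, 0.01, 0],
  [0.02, 0, 0, 0.015, 0],
  [0.02, 0, 0, 0.02, 0],
  [0.02, 0, 0, 0.02, 0],
  [0.02, 0, 0, 0.02, 0],
  [0.02, 0, 0, 0.02, 0],
  [0.02, 0.004, -0.01, 0.02, 0],
  [0.02, 0.007, -0.02, 0.015, 0],
  [0.02, 0.009, -0.025, 0.01, 0],
  [0.02, 0.009, -0.025, 0, 0],
  [0.02, 0.009, -0.025, 0, 0],
  [0.02, 0.009, -0.025, 0, 0],
])

```text
clock: 32.3
position: [0.5144, 0.0231, 0.1575]
ee_rot: [0.553, 0.44, -0.553, 0.441]
ft_force: [0.3, 0.5, -0.2]
grip_width: 0.338
```

Emit:
step_arm([
  [0.02, 0.009, -0.025, 0, 0],
  [0.02, 0.009, -0.025, 0, 0],
  [0.02, 0.009, -0.025, 0, 0],
  [0.02, 0.006, -0.015, 0, 0],
  [0.02, 0.004, -0.01, 0, 0],
  [0.02, 0, 0, 0, 0],
  [0.02, 0, 0, 0, 0],
  [0.02, 0, 0, 0, 0],
])

```text
clock: 32.97
position: [0.551, -0.0736, 0.1568]
ee_rot: [0.553, 0.441, -0.552, 0.441]
ft_force: [-0.6, -0.5, -0.5]
grip_width: 0.342
```

```bash
python3 look.py
```

```text
[ 0.551  -0.0736  0.1568] 0.342 [-0.6 -0.5 -0.5] 32.9667
346 316 5131 [ 0.5505 -0.072   0.2208]
```

Emit:
step_arm([
  [0.02, 0.0008, -0.0055, -0.005, 0],
  [0.02, 0, 0, -0.01, 0],
  [0.02, 0, 0, -0.02, 0],
  [0.02, 0, 0, -0.025, 0],
  [0.02, 0, 0, -0.025, 0],
  [0.02, 0, 0, -0.025, 0],
  [0.02, 0, 0, -0.015, 0],
  [0.02, 0, 0, -0.007, 0],
  [0.02, 0, 0, -0.004, 0],
  [0.02, 0, 0, 0, 0],
  [0.02, 0, 0, 0, 0],
])

```text
clock: 33.93
position: [0.5525, -0.081, 0.0213]
ee_rot: [0.553, 0.44, -0.553, 0.441]
ft_force: [-0.3, -0.2, -0.3]
grip_width: 0.339
```

```bash
python3 look.py
```

```text
[ 0.5525 -0.081   0.0213] 0.339 [-0.3 -0.2 -0.3] 33.9333
343 316 5707 [ 0.5523 -0.0785  0.0848]
```

Emit:
step_arm([
  [0.02, -0.0003, 0.0008, -0.0015, 0],
  [0.02, 0, 0, -0.0015, 0],
  [0.02, 0, 0, -0.0015, 0],
  [0.02, 0, 0, -0.001, 0],
  [0.02, 0, 0, 0, 0],
  [0.02, 0, 0, 0, 0],
])

```text
clock: 34.48
position: [0.5519, -0.0804, 0.0153]
ee_rot: [0.553, 0.441, -0.553, 0.441]
ft_force: [-0.2, -0.5, 1.6]
grip_width: 0.338
```

Emit:
step_arm([
  [0.035, 0, 0, 0, 0],
  [0.045, 0, 0, 0, 0],
  [0.06, 0, 0, 0, 0],
  [0.07, 0, 0, 0, 0],
  [0.07, 0, 0, 0, 0],
  [0.07, 0, 0, 0, 0],
  [0.07, 0, 0, 0.02, 0],
  [0.07, 0, 0, 0.03, 0],
  [0.07, 0, 0, 0.03, 0],
  [0.07, 0, 0, 0.03, 0],
  [0.07, 0, 0, 0.03, 0],
  [0.07, 0, 0.02, 0.02, 0],
])

```text
clock: 35.48
position: [0.5524, -0.0643, 0.1778]
ee_rot: [0.554, 0.438, -0.554, 0.44]
ft_force: [1.3, -1.0, 0.7]
grip_width: 0.82
```

Emit:
step_arm([
  [0.07, 0, 0.03, 0, 0],
  [0.07, 0, 0.03, 0, 0],
  [0.07, 0, 0.03, 0, 0],
  [0.07, 0, 0.03, 0, 0],
  [0.07, 0, 0.03, 0, 0],
  [0.07, 0, 0.03, 0, 0],
  [0.07, 0, 0.03, 0, 0],
  [0.07, 0, 0.03, 0, 0],
  [0.07, 0, 0.03, 0, 0],
  [0.07, 0, 0.02, 0, 0],
  [0.07, 0, 0, 0, 0],
  [0.07, 0, 0, 0, 0],
])

```text
clock: 36.48
position: [0.5512, 0.231, 0.175]
ee_rot: [-0.552, -0.442, 0.552, -0.441]
ft_force: [1.1, 0.2, -0.0]
grip_width: 0.815
```

```bash
python3 - <<'E'
from h import *
o=monitor.get_obs(); print(np.round(o["position"],3),np.round(o["ft_force"],1))
ims=[]
for n,(a,b,c,d) in (("top",(170,290,320,500)),("scene",(200,440,130,370))):
    p=camera(n); ims.append(cv2.resize(p["color"][a:b,c:d],(400,400*(b-a)//(d-c))))
    for r,k,s,m in caps(p):
        print(n,round(r),round(k),s,np.round(world(p,r,k,d=np.median(p["range_z"][m])),4))
ims[0]=np.vstack([ims[0],np.zeros((400-ims[0].shape[0],400,3),np.uint8)])
cv2.imwrite("pics/end.png",np.hstack(ims)[:,:,::-1])
E
```

```text
[0.551 0.231 0.175] [ 1.1  0.2 -0. ]
top 224 351 157 [ 0.5497 -0.0786  0.0811]
top 232 390 183 [ 0.5329 -0.1536  0.1004]
top 240 431 191 [ 0.5176 -0.2264  0.1205]
top 249 474 223 [ 0.5016 -0.301   0.1405]
scene 260 304 123 [ 0.5505 -0.0821  0.0803]
scene 277 270 101 [ 0.5342 -0.1574  0.101 ]
scene 297 234 71 [ 0.5206 -0.2273  0.1198]
```

View pics/end.png

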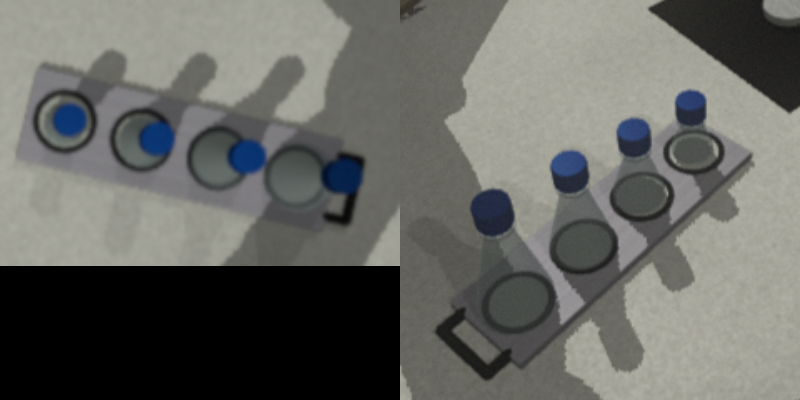

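The final crops show all four flasks upright on their marks, descending in height from the handle. Cap tops are at 0.140, 0.120, 0.100 and 0.081 m, each within about 2–3 mm of its mark's centre, and the gripper is clear.

```bash
python3 -c "
from workcell import ticket; print(ticket.hand_in())"
```

```text
the job is handed in; nothing more can be done
None
```

All four flasks stand on the tray in height order, with the tallest on the mark next to the handle and the shortest at the far end. I handed the job in soon after 36 s on the clock, with the gripper open and clear of everything.

- **Last checks:** cap tops read 140, 120, 100 and 81 mm, matching flasks standing upright on the tray. The caps measured within about 2–3 mm of their mark centres in the overhead camera. The scene camera agreed to about 3–4 mm for three of them; its cap search did not pick up the tallest flask, though that flask is visible and upright in the picture. No flask was knocked over, and the highest wrist force shown at the end of a move was about 6 N.
- **What disagreed:** the reported TCP height was about 41 mm below the real fingertips in the camera ranges. My first grasp on the tallest flask therefore closed above its cap without touching it. I used the camera heights from then on, and every later grip closed on its cap at about 29 mm (nominal 30 mm).

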